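# Recharge the dishwasher's detergent dispenser

### The job

Recharge the dishwasher's steel dispenser: push the flat-sided (rectangular) detergent block, end first, down through the sprung flap in its top, so that the block drops inside and the flap springs shut behind it. Leave the round rinse-aid block where it stands.

Things in the scene. Friction and masses are not known exactly. Their poses are not given: they have to be found in the camera images.
- detergent_block: The task's block: an off-white rectangular bar, 36 mm (its x) by 64 mm (its y) by 100 mm tall (its z), about 0.4 kg, standing upright on the counter. Origin at the centre of its underside; z up. Grip it across the 36 mm by its top 30 mm, so that the rest can enter the slot; once 60 mm in and let go, it slides in by its weight; if it sticks, push its top down with shut fingers.
- round_block: rinse-aid block of the same off-white stuff, but a round cylinder, 48 mm in diameter and 90 mm tall, standing upright. Not to be moved. Origin at the centre of its underside.
- slot (a point): Centre of the loading slot in the dispenser's top face, 200 mm above the counter; z up, only its yaw varies. The slot is 68 mm along its x by 94 mm along its y. The dispenser is a fixed steel box with clear windows, its top reaching 39 mm to -x, 56 mm to +x and 57 mm to each side in y of this point. A dark flap closes the slot from beneath, 5 mm below the top; the box is 194 mm deep inside.
- flap (a joint): Angle of the flap: 0 shut, 1.45 rad fully open (hanging down into the box). Its hinge runs along the slot's y, 40 mm to the +x side of the slot's centre; the free edge is at -x and swings down. A spring of about 0.13 N m holds it shut: a block set on it and let go sticks, tipped, some 25 mm in; pushing a centred block down takes about 6 N, its weight included. It springs shut by itself once the block is past.

How it is judged:
By the outcome, as a careful person would: the job done as asked, in the order asked, and still so for the second after the job is handed in, with the robot touching nothing.
It also fails if it takes over 45 s, if anything falls off the work surface, if the arm or the gripper's body presses on something with over 40 N, if the wrist force passes 120 N, or if a joint passes its speed limit or range.

### The arm

A 6-joint arm with a two-finger parallel gripper is mounted at the origin on the work surface. World frame = base frame: x ahead of the robot, y to its left, z up, the work surface at z = 0. Lengths are in m, angles in degrees, forces in N, time in s.
With the tool pointing down it reaches from about 0.3 to 0.75 m from the base axis. Payload 8.5 kg.
Tool frame: the origin (TCP) lies at the very end of the fingers, on their centre line; the grasp point (between the pads) lies 19 mm behind it (env.grasp_offset is the distance from the TCP to the grasp point, in m); y points along the fingers, z is the direction in which the jaws open and shut, and the axes are right-handed (so a half turn about y gives the same grasp; the last joint's range is limited). The gripper opens to 85 mm and grips with 20 to 120 N. Pads are 22 mm wide; open, the fingers measure 114 mm over their backs; the gripper's body (76 mm by 85 mm) begins 54 mm behind the grasp point. The pads swing forward as they close: fully open they stand 13 mm farther back than shut.
Start: joints at [61.518, 21.807, 74.336, -0, 83.858, -12.336], TCP at [0.153, 0.528, 0.231] pointing down, gripper open.
Joint ranges: [-178.18, 178.18], [-50.72, 133.34], [12.68, 142.11], [-81.47, 261.47], [9.98, 163.14], [-165.26, 165.26]. Speed limits (degrees/s): [136.94, 136.94, 180, 180, 180, 180].

### API

Orientations are given as a 3x3 rotation matrix whose columns are the frame's x, y, z axes.
In Python, from rig import env gives the robot as it stands. The module is installed in compiled form; this text tells all that it offers.
- The arm moves only by the shell command python3 -m pendant 'ROWS' [FORCE]. ROWS is JSON, a list of rows, each a list of 3 entries, a list of its own where there are three numbers: the shift along the world's x, y, z as a fraction of full scale, then the turn about the world's z as a fraction of full scale, then the opening, from 0 (shut) to 1 (fully open). A call has 1 to 12 rows; each row shifts and turns the commanded pose from where the row before left it; what a row does not reach is not made up. Full scale, the value 1, is 30 mm for a shift and 5 degrees for a turn. A row lasts 1/12 s, in which the tool goes at most 41.7 mm and 7.16 degrees, less where a joint would pass 70% of its speed; a pose out of reach is approached as far as the arm can. A call with a number of a shift or a turn outside -1 to 1 is refused whole. A call with a gripper value outside its range is refused whole. The fingers move at their own pace and stop on an object; FORCE is the grip in N (left out, the last holds). Time passes only in rows, so rows that do not move let the fingers close. It gives the time, the measured TCP pose, the force and the opening at its end, in the units of the state.
- env.observe(): the state, without advancing time (a new reading comes with each control period).
- env.get_image(name): name is "side" or "top" or "wrist"; returns (picture, depth): 420x560x3 uint8, red, green, blue; 420x560 float32, m along the optical axis (not along the pixel's ray), 0 where there is no reading.
- env.camera_model(name): a dict with "camera_matrix" (3x3 intrinsics, pixels), "R" (3x3) and "t" (3): a world point X has camera coordinates R X + t; the wrist camera has in their place "tool_from_camera" (4x4, takes a point from camera to tool coordinates, whose origin is the TCP and whose axes are the tool frame's). Camera axes: x right, y down, z forward; pixel columns grow to the right and rows downward; lengths in m; the calibration is good to about 2 mm. A picture is of the moment at which its call begins: read the wrist's pose just before it. camera_model takes no time and is no camera call.
- env.close_job(): hands the job in, once; it reports no verdict.
The state is a dict: "time_s": time; "q": joint angles; "qvel": joint speeds; "joint_efforts": joint torques, N m; "position": TCP position; "tool_rot": TCP orientation; "ft_force": force on the tool from outside, world axes, zero at the start; "wrist_torque": the same for the moment, N m; "grip_width": finger opening in m.
Only numpy, scipy, OpenCV 4.12 (cv2) and the standard library are available. Lean on these libraries where they do the work, as an engineer would, in place of code of your own. Each camera call takes 0.05 s, during which the arm holds its last target.

## Working session

There is one attempt and no reset: what is moved stays moved. The work goes in short steps, Python scripts to look and compute and a shell command to move; the robot and the scene stay as the last step left them, time stands still between calls to the robot, and variables do not carry over. Pictures are saved under pics/ and viewed, and the job is handed in when it is done.

```bash
mkdir -p pics; cat > h.py <<'E'
import numpy as np, cv2
from rig import env
def grab(n,tag):
    s=env.observe(); im,d=env.get_image(n); m=env.camera_model(n)
    cv2.imwrite(f'pics/{tag}.png',im[:,:,::-1]); np.savez(f'pics/{tag}.npz',im=im,d=d,pos=s['position'],R=s['tool_rot'])
    K=np.array(m['camera_matrix'])
    v,u=np.mgrid[:d.shape[0],:d.shape[1]]
    P=np.stack([(u-K[0,2])/K[0,0]*d,(v-K[1,2])/K[1,1]*d,d],-1)
    if 'R' in m: W=(P-np.array(m['t']))@np.array(m['R'])
    else:
        T=np.array(m['tool_from_camera']); W=(P@T[:3,:3].T+T[:3,3])@np.array(s['tool_rot']).T+np.array(s['position'])
    W[d<=0]=np.nan
    return im,W,s
def st():
    s=env.observe(); print({k:np.round(s[k],4).tolist() for k in ['time_s','position','tool_rot','ft_force','grip_width','q']})
E
python3 - <<'E'
from h import *
st()
for n in ['top','side']:
    im,W,s=grab(n,n+'0'); np.save(f'pics/{n}0W.npy',W)
E
```

```text
{'time_s': 0.0, 'position': [0.1528, 0.528, 0.2307], 'tool_rot': [[0.9606, -0.0007, 0.2781], [-0.2781, -0.0013, 0.9606], [-0.0003, -1.0, -0.0015]], 'ft_force': [0.2031, 0.3713, 0.0], 'grip_width': 0.0854, 'q': [61.5185, 21.8412, 74.3882, 0.0005, 83.8585, -12.3369]}
```

View pics/top0.png

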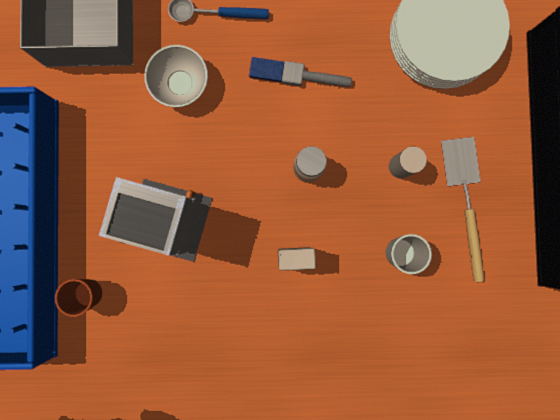

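View pics/side0.png

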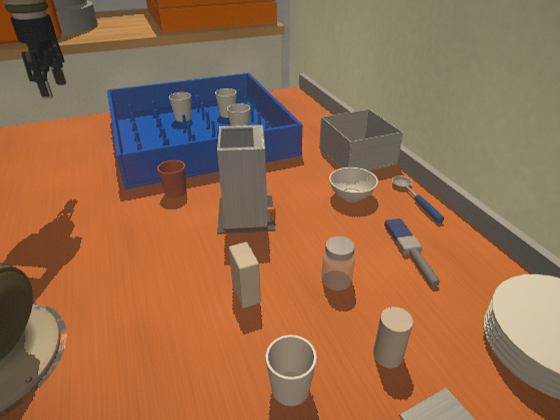

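The top view shows the rectangular block at about (297,258), the round block at (412,160), and the dispenser slot with its dark flap at about (145,217). I'll measure these next.

```bash
python3 - <<'E'
from h import *
W=np.load('pics/top0W.npy'); im=np.load('pics/top0.npz')['im']
m=env.camera_model('top'); print(np.round(m['camera_matrix'],1).tolist(),np.round(m['R'],3).tolist(),np.round(m['t'],3).tolist())
def rect(name,mask):
    n,l,stt,c=cv2.connectedComponentsWithStats(mask.astype(np.uint8))
    i=1+np.argmax(stt[1:,4]); p=W[l==i]; xy=p[:,:2].astype(np.float32)
    r=cv2.minAreaRect(xy*1000); print(name,len(p),'z',np.round(np.percentile(p[:,2],[5,50,95]),4),'mean',xy.mean(0).round(4),'rect',np.round(r[0],1),np.round(r[1],1),round(r[2],1))
    print(np.round(cv2.boxPoints(r)).tolist(), c[i].round(1)); return l==i
for (u,v) in [(297,258),(412,160),(145,218),(110,190),(300,350)]: print((u,v),W[v,u].round(4))
box=np.zeros(W.shape[:2],bool); box[230:290,260:340]=1
rect('blk',box&(abs(W[...,2]-.1)<.008))
box[:]=0; box[130:190,370:440]=1
rect('rnd',box&(abs(W[...,2]-.09)<.008))
box[:]=0; box[160:280,80:230]=1
t=box&(abs(W[...,2]-.2)<.003); k=rect('top',t)
f=box&(abs(W[...,2]-.193)<.004)&~t; rect('flap',f)
# hole in top by contours
cs,h=cv2.findContours(k.astype(np.uint8),cv2.RETR_CCOMP,cv2.CHAIN_APPROX_NONE)
for c,hh in zip(cs,h[0]):
    if len(c)<30: continue
    p=W[c[:,0,1],c[:,0,0],:2]; r=cv2.minAreaRect((p*1000).astype(np.float32)); print('contour',hh[3],len(c),np.round(r[0],1),np.round(r[1],1),round(r[2],2),np.round(cv2.boxPoints(r)).tolist())
E
```

```text
[[499.2, 0.0, 267.8], [0.0, 499.2, 209.3], [0.0, 0.0, 1.0]] [[-0.017, -1.0, -0.008], [-0.998, 0.017, -0.052], [0.052, 0.007, -0.999]] [0.038, 0.524, 0.95]
(297, 258) [ 0.434  -0.0217  0.0997]
(412, 160) [ 0.6037 -0.2298  0.0927]
(145, 218) [0.5047 0.2199 0.1957]
(110, 190) [0.5684 0.3373 0.0034]
(300, 350) [ 0.252  -0.029  -0.0024]
blk 746 z [0.0978 0.1002 0.1028] mean [ 0.4321 -0.0203] rect [431.8 -20.5] [36.2 63.8] 1.7
[[413.0, 11.0], [415.0, -53.0], [451.0, -52.0], [449.0, 12.0]] [296.2 259.1]
rnd 577 z [0.087  0.0901 0.093 ] mean [ 0.6046 -0.2305] rect [ 604.6 -231. ] [46.1 46.3] 87.5
[[580.0, -253.0], [627.0, -255.0], [629.0, -209.0], [582.0, -207.0]] [412.  159.7]
top 1851 z [0.198  0.2007 0.2025] mean [0.5179 0.2207] rect [507.9 224. ] [115.3  95.2] 73.4
[[446.0, 182.0], [537.0, 155.0], [570.0, 266.0], [479.0, 293.0]] [143.7 209.5]
flap 2054 z [0.1934 0.1955 0.1968] mean [0.5   0.227] rect [499.9 227. ] [93.9 68.2] 73.4
[[454.0, 192.0], [519.0, 172.0], [546.0, 262.0], [481.0, 282.0]] [140.5 221.1]
contour -1 257 [507.9 224. ] [115.3  95.2] 73.36 [[446.0, 182.0], [537.0, 155.0], [570.0, 266.0], [479.0, 293.0]]
contour 0 275 [500.3 225.3] [98.5 73.2] 74.13 [[452.0, 188.0], [522.0, 168.0], [549.0, 263.0], [479.0, 283.0]]
```

Every measurement fits the given sizes:

| Item | Centre (mm) | Top height (mm) | Angle |
|---|---|---|---|
| Detergent block | (432, -20.5) | 100 | x axis at 1.7° |
| Slot | (500, 226.4) | 200 | x axis at -16.6° |

Next I'll move over the block, which needs a total turn of about -72°.

```bash
python3 -m pendant '[[[0.49,-0.96,0],-1,1],[[0.49,-0.96,0],-1,1],[[0.49,-0.96,0],-1,1],[[0.49,-0.96,0],-1,1],[[0.49,-0.96,0],-1,1],[[0.49,-0.96,0],-1,1],[[0.49,-0.96,0],-1,1],[[0.49,-0.96,0],-1,1],[[0.49,-0.96,0],-1,1],[[0.49,-0.96,0],-1,1],[[0.49,-0.96,0],-1,1],[[0.49,-0.96,0],-1,1]]' 60; python3 -c "from h import *; st()"
```

```text
time_s: 1.1
position: [0.3295, 0.1812, 0.2313]
tool_rot: [[0.235, -0.0, 0.972], [-0.972, -0.0, 0.235], [-0.0, -1.0, -0.0]]
ft_force: [-0.2, 0.4, 0.4]
grip_width: 0.0854
{'time_s': 1.1, 'position': [0.3295, 0.1812, 0.2313], 'tool_rot': [[0.2354, -0.0002, 0.9719], [-0.9719, -0.0, 0.2354], [-0.0, -1.0, -0.0002]], 'ft_force': [-0.1987, 0.4079, 0.4367], 'grip_width': 0.0854, 'q': [10.5964, 3.9986, 98.6177, 0.0013, 77.3948, -3.0194]}
```

```bash
python3 -m pendant '[[[0.427,-0.84,-0.33],-0.3,1],[[0.427,-0.84,-0.33],-0.3,1],[[0.427,-0.84,-0.33],-0.3,1],[[0.427,-0.84,-0.33],-0.3,1],[[0.427,-0.84,-0.33],-0.3,1],[[0.427,-0.84,-0.33],-0.3,1],[[0.427,-0.84,-0.33],-0.3,1],[[0.427,-0.84,-0.33],-0.3,1],[[0,0,0],0,1],[[0,0,0],0,1]]'; python3 - <<'E'
from h import *
st()
im,W,s=grab('wrist','w1'); np.save('pics/w1W.npy',W)
im,W,s=grab('top','t1')
E
```

```text
time_s: 1.93
position: [0.4318, -0.0197, 0.1514]
tool_rot: [[0.03, -0.002, 1.0], [-1.0, 0.001, 0.03], [-0.001, -1.0, -0.002]]
ft_force: [-0.6, 0.1, 0.9]
grip_width: 0.0855
{'time_s': 1.9333, 'position': [0.4318, -0.0197, 0.1514], 'tool_rot': [[0.0303, -0.0018, 0.9995], [-0.9995, 0.0006, 0.0303], [-0.0007, -1.0, -0.0018]], 'ft_force': [-0.6143, 0.0511, 0.8545], 'grip_width': 0.0855, 'q': [-18.3924, 15.1458, 99.4466, 0.0021, 65.5193, -20.1284]}
```

View pics/w1.png

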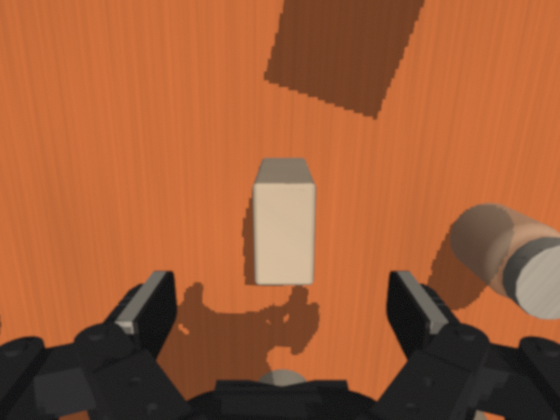

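The wrist view shows the block's top face at about (255–315, 183–284), lying between the open jaws. I'll check its centre from this camera too.

```bash
python3 - <<'E'
import numpy as np,cv2
W=np.load('pics/w1W.npy')
m=abs(W[...,2]-.1)<.006; m[:150]=0;m[310:]=0;m[:,:220]=0;m[:,340:]=0
p=W[m][:,:2]; r=cv2.minAreaRect((p*1000).astype(np.float32)); print(len(p),np.round(r[0],1),np.round(r[1],1),r[2], np.median(W[m][:,2]))
E
```

```text
6314 [433.3 -21.3] [36.1 63.5] 1.8548424243927002 0.09936631032294511
```

```bash
python3 -m pendant '[[[0.03,-0.04,-0.6],0,1],[[0,0,-0.6],0,1],[[0,0,-0.6],0,1],[[0,0,-0.5],0,1],[[0,0,-0.35],0,1],[[0,0,0],0,1],[[0,0,0],0,1]]'; python3 -m pendant '[[[0,0,0],0,0],[[0,0,0],0,0],[[0,0,0],0,0],[[0,0,0],0,0],[[0,0,0],0,0],[[0,0,0],0,0],[[0,0,0],0,0],[[0,0,0],0,0]]' 60
```

```text
time_s: 2.62
position: [0.4325, -0.0193, 0.073]
tool_rot: [[0.034, -0.0, 0.999], [-0.999, 0.0, 0.034], [-0.0, -1.0, -0.0]]
ft_force: [0.3, 0.3, -0.1]
grip_width: 0.0853
time_s: 3.28
position: [0.4331, -0.0202, 0.0733]
tool_rot: [[0.032, 0.001, 0.999], [-0.999, -0.0, 0.032], [0.0, -1.0, 0.001]]
ft_force: [-1.1, 0.6, 7.2]
grip_width: 0.035
```

```bash
python3 -m pendant '[[[0,0,0.4],0,0],[[0,0,0.8],0,0],[[0,0,1],0,0],[[0,0,1],0,0],[[0,0,1],0,0],[[0,0,1],0,0],[[0,0,1],0,0],[[0,0,1],0,0],[[0,0,0.8],0,0],[[0,0,0.3],0,0],[[0,0,0],0,0]]'; python3 - <<'E'
from h import *
st()
im,W,s=grab('side','s2'); im,W,s=grab('wrist','w2')
cv2.imwrite('pics/sw2.png',np.hstack([cv2.resize(cv2.imread('pics/s2.png'),(400,300)),cv2.resize(cv2.imread('pics/w2.png'),(400,300))]))
E
```

```text
time_s: 4.2
position: [0.433, -0.0202, 0.3227]
tool_rot: [[0.032, 0.003, 0.999], [-0.999, -0.001, 0.032], [0.001, -1.0, 0.003]]
ft_force: [-0.2, 0.1, -3.9]
grip_width: 0.035
{'time_s': 4.2, 'position': [0.433, -0.0202, 0.3227], 'tool_rot': [[0.0324, 0.0027, 0.9995], [-0.9995, -0.0009, 0.0324], [0.001, -1.0, 0.0027]], 'ft_force': [-0.2409, 0.1015, -3.8651], 'grip_width': 0.035, 'q': [-18.3969, 6.4739, 80.3709, -0.0001, 92.9931, -20.2531]}
```

View pics/sw2.png

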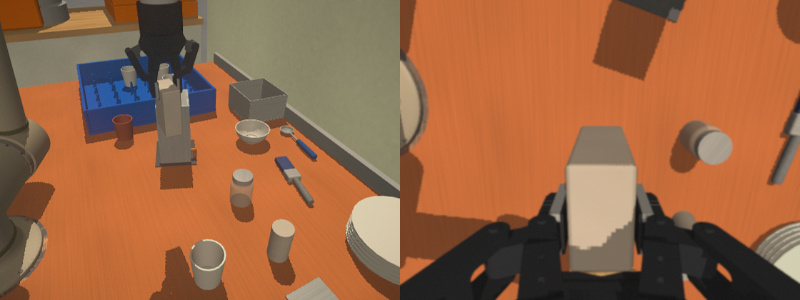

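The block is held upright: the force reads -3.9 N, which matches its weight. Now I'll move over the slot, with a -18.5° turn.

```bash
python3 -m pendant '[[[0.11,0.41,0],-0.37,0],[[0.223,0.82,0],-0.37,0],[[0.223,0.82,0],-0.37,0],[[0.223,0.82,0],-0.37,0],[[0.223,0.82,0],-0.37,0],[[0.223,0.82,0],-0.37,0],[[0.223,0.82,0],-0.37,0],[[0.223,0.82,0],-0.37,0],[[0.223,0.82,0],-0.37,0],[[0.223,0.82,0],-0.36,0],[[0.11,0.41,0],0,0],[[0,0,0],0,0]]'; python3 -m pendant '[[[0,0,-0.3],0,0],[[0,0,-0.3],0,0],[[0,0,0],0,0]]'; python3 - <<'E'
from h import *
st()
im,W,s=grab('wrist','w3');np.save('pics/w3W.npy',W); im,W,s=grab('side','s3')
cv2.imwrite('pics/sw3.png',np.hstack([cv2.resize(cv2.imread('pics/s3.png'),(400,300)),cv2.resize(cv2.imread('pics/w3.png'),(400,300))]))
E
```

```text
time_s: 5.3
position: [0.4994, 0.2277, 0.3191]
tool_rot: [[-0.282, -0.004, 0.959], [-0.959, -0.0, -0.282], [0.002, -1.0, -0.004]]
ft_force: [0.4, -0.9, -3.2]
grip_width: 0.035
time_s: 5.55
position: [0.4986, 0.2247, 0.3008]
tool_rot: [[-0.286, -0.005, 0.958], [-0.958, -0.001, -0.286], [0.003, -1.0, -0.004]]
ft_force: [-0.0, -0.1, -3.4]
grip_width: 0.0348
{'time_s': 5.55, 'position': [0.4986, 0.2247, 0.3008], 'tool_rot': [[-0.2865, -0.0049, 0.9581], [-0.9581, -0.0013, -0.2865], [0.0026, -1.0, -0.0043]], 'ft_force': [-0.0478, -0.0511, -3.3848], 'grip_width': 0.0348, 'q': [11.8579, 19.3948, 66.6283, -0.0155, 94.2664, 28.505]}
```

View pics/sw3.png

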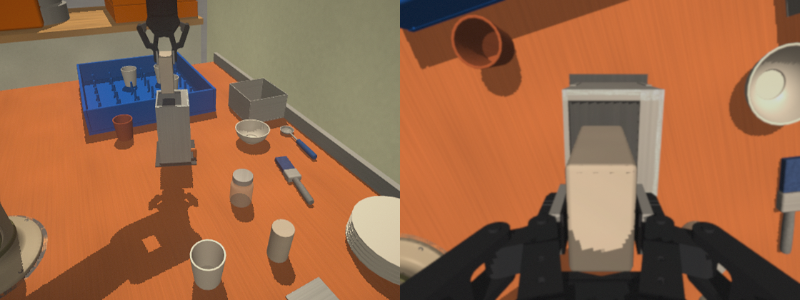

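```bash
python3 - <<'E'
import numpy as np,cv2
W=np.load('pics/w3W.npy')
m=abs(W[...,2]-.2)<.005
c=np.array([.4998,.2264]);a=np.deg2rad(-16.6);X=np.array([np.cos(a),np.sin(a)]);Y=np.array([-X[1],X[0]])
p=W[m][:,:2]-c; x=p@X*1000;y=p@Y*1000
k=(abs(x)<80)&(abs(y)<80);x=x[k];y=y[k]
print('x',x.min().round(1),x.max().round(1),'ymax',y.max().round(1)) # expect -39,56,57
n=(y>10)&(y<40); print('left wall inner',x[n&(x<0)].max() if (n&(x<0)).any() else None,'right inner',x[n&(x>0)].min(), 'far inner',y[(abs(x)<25)&(y>20)].min())
E
python3 -m pendant '[[[0.05,0.05,-0.4],0,0],[[0,0,-0.4],0,0],[[0,0,-0.3],0,0],[[0,0,-0.3],0,0],[[0,0,0],0,0]]'
```

```text
x -37.4 58.1 ymax 56.0
left wall inner -0.5874005235972151 right inner 0.100346833412018 far inner 20.173462554493344
time_s: 6.07
position: [0.5009, 0.227, 0.2609]
tool_rot: [[-0.286, -0.001, 0.958], [-0.958, -0.0, -0.286], [0.0, -1.0, -0.0]]
ft_force: [-1.1, 0.0, 1.3]
grip_width: 0.035
```

The outer edges agree to 2 mm, and the flap is starting to give at the expected force. I'll keep pushing to 65 mm in.

```bash
python3 -m pendant '[[[-0.02,-0.02,-0.3],0,0],[[0,0,-0.3],0,0],[[0,0,-0.3],0,0],[[0,0,-0.3],0,0],[[0,0,-0.3],0,0],[[0,0,-0.25],0,0],[[0,0,0],0,0],[[0,0,0],0,0]]'; python3 - <<'E'
from h import *
im,W,s=grab('wrist','w4'); im,W,s=grab('side','s4')
cv2.imwrite('pics/sw4.png',np.hstack([cv2.imread('pics/s4.png')[80:380,100:400],cv2.resize(cv2.imread('pics/w4.png'),(400,300))]))
E
```

```text
time_s: 6.73
position: [0.4999, 0.2267, 0.2082]
tool_rot: [[-0.286, -0.003, 0.958], [-0.958, -0.0, -0.286], [0.001, -1.0, -0.002]]
ft_force: [-1.7, 1.0, -4.4]
grip_width: 0.0346
```

View pics/sw4.png

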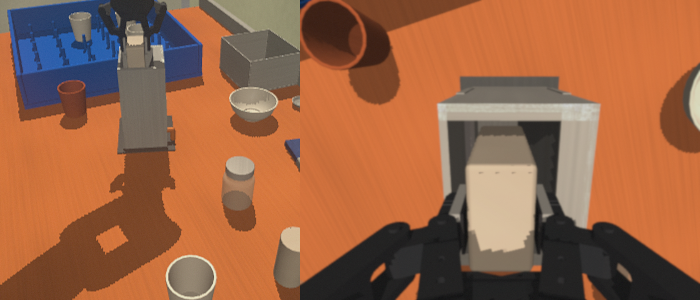

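The block is about 65 mm in and centred in the slot, so I'll let go.

```bash
python3 -m pendant '[[[0,0,0],0,1],[[0,0,0],0,1],[[0,0,0],0,1],[[0,0,0],0,1],[[0,0,0],0,1],[[0,0,0],0,1],[[0,0,0.3],0,1],[[0,0,0.7],0,1],[[0,0,1],0,1],[[0,0,1],0,1],[[0,0,0.3],0,1],[[0,0,0],0,1]]'; python3 - <<'E'
from h import *
im,W,s=grab('wrist','w5'); im,W,s=grab('side','s5')
cv2.imwrite('pics/sw5.png',np.hstack([cv2.imread('pics/s5.png')[80:380,100:400],cv2.resize(cv2.imread('pics/w5.png'),(400,300))]))
E
```

```text
time_s: 7.83
position: [0.5011, 0.227, 0.3112]
tool_rot: [[-0.286, 0.006, 0.958], [-0.958, 0.001, -0.286], [-0.003, -1.0, 0.005]]
ft_force: [-0.4, 0.2, -0.6]
grip_width: 0.0858
```

View pics/sw5.png

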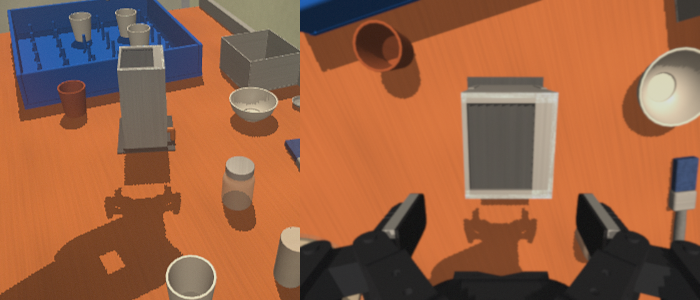

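The block has dropped in and the flap looks shut. I'll back off and check the flap height, the round block, and the old block position.

```bash
python3 -m pendant '[[[-0.5,-0.5,0.5],0,1],[[-0.8,-0.8,0.3],0,1],[[-0.8,-0.8,0],0,1],[[-0.8,-0.8,0],0,1],[[-0.8,-0.8,0],0,1],[[-0.8,-0.8,0],0,1],[[-0.5,-0.5,0],0,1],[[0,0,0],0,1],[[0,0,0],0,1]]'; python3 - <<'E'
from h import *
c=np.array([.4998,.2264]);a=np.deg2rad(-16.6);X=np.array([np.cos(a),np.sin(a)]);Y=np.array([-X[1],X[0]])
im,W,s=grab('top','t6')
p=W[...,:2]-c; x=p@X;y=p@Y
for lo in (-.03,-.015,0,.015):
    k=(x>lo)&(x<lo+.015)&(abs(y)<.04); print('flap z',lo,k.sum(),np.nanpercentile(W[...,2][k],[5,50,95]).round(4))
b=np.zeros(W.shape[:2],bool); b[130:190,370:440]=1
q=W[b&(abs(W[...,2]-.09)<.008)]; print('rnd',cv2.minAreaRect((q[:,:2]*1000).astype(np.float32))[0])
im,W,s=grab('side','s6')
cv2.imwrite('pics/t6s6.png',np.hstack([im[120:240,200:300,::-1].repeat(4,0).repeat(4,1), cv2.resize(cv2.imread('pics/t6.png'),(400,480))]))
E
```

```text
time_s: 8.68
position: [0.3498, 0.0765, 0.3313]
tool_rot: [[-0.287, -0.001, 0.958], [-0.958, 0.0, -0.287], [0.0, -1.0, -0.001]]
ft_force: [-0.2, -0.4, -0.2]
grip_width: 0.0853
flap z -0.03 489 [0.1939 0.1959 0.198 ]
flap z -0.015 488 [0.1936 0.1959 0.1982]
flap z 0 484 [0.1937 0.1958 0.198 ]
flap z 0.015 487 [0.1937 0.1959 0.1982]
rnd (604.462646484375, -231.19451904296875)
```

View pics/t6s6.png

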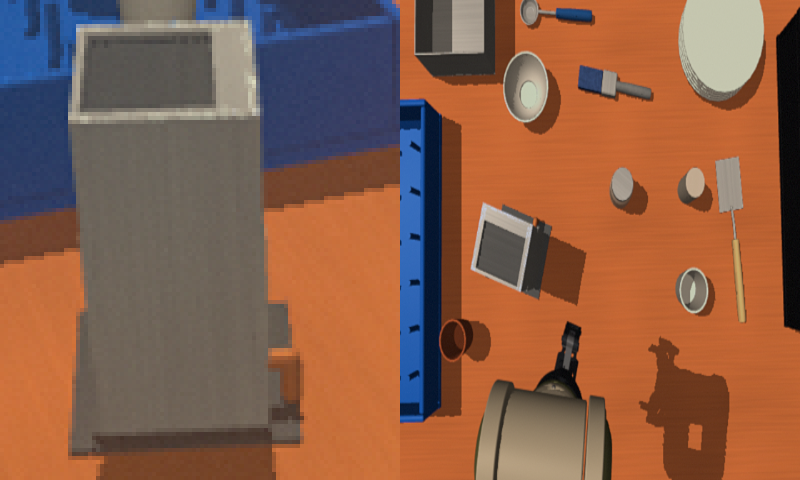

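The flap lies flat at z = 0.196, the same as before loading. The round block hasn't moved, and there's no block left outside, so I'm handing the job in.

```bash
python3 -c "
from h import *
st(); print(env.close_job())"
```

```text
{'time_s': 8.7833, 'position': [0.3507, 0.077, 0.3314], 'tool_rot': [[-0.2856, -0.0015, 0.9583], [-0.9583, 0.0004, -0.2856], [0.0001, -1.0, -0.0015]], 'ft_force': [-0.074, 0.7438, -0.5538], 'grip_width': 0.0855, 'q': [-6.7186, -1.8664, 87.824, 0.0113, 94.1289, 9.8773]}
the job is handed in; nothing more can be done
None
```

The detergent block is inside the dispenser and the flap has closed behind it; I handed the job in at about 8.8 s. I gripped the block across its 36 mm side, pushed it about 65 mm down through the flap and let go. It slid in by its own weight, so no extra push was needed.

**Last checks:**
- **Flap:** it lies flat at z ≈ 0.196 m across the whole slot, the same as before loading.
- **Round block:** it is where it started, within 0.3 mm.
- **Robot:** the gripper is open and clear of everything, and the wrist force reads about zero.

No check failed. I could not see the block through the dispenser's windows. That it is inside rests on the shut flap, the empty slot and no block in view outside. The two cameras differed by 1–2 mm on positions, well within the slot's roughly 15 mm clearance.

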